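# Roll two concrete cores onto the logging line

### The arm

A 7-joint arm with a two-finger parallel gripper is mounted at the origin on the work surface. World frame = base frame: x ahead of the robot, y to its left, z up, the work surface at z = 0. Lengths are in m, angles in rad, forces in N, time in s.
With the tool pointing down it reaches from about 0.4 to 0.75 m from the base axis. Payload 19.5 kg.
Tool frame: the origin (TCP) lies on the front face of the gripper's body, between the roots of the fingers; the fingertips stand 73 mm ahead of it and the grasp point (between the pads) lies 54 mm ahead of it; z points along the fingers, x is the direction in which the jaws open and shut, and the axes are right-handed (so a half turn about z gives the same grasp; the last joint's range is limited). The gripper opens to 85 mm and grips with 20 to 120 N. Pads are 22 mm wide; open, the fingers measure 114 mm over their backs; the gripper's body (76 mm by 85 mm) begins 54 mm behind the grasp point. The pads swing forward as they close: fully open they stand 13 mm farther back than shut.
Start: joints at [1.195, 0.707, -0.028, 1.485, 0.022, 0.951, -0.075], TCP at [0.188, -0.543, 0.304] pointing down, gripper open.
Joint ranges: [-2.71, 2.71], [-0.32, 2.16], [-1.57, 1.52], [0, 2.45], [-1.46, 4.6], [0, 2.02], [-2.83, 2.83]. Speed limits (rad/s): [1.89, 1.89, 2.57, 2.57, 3.01, 3.01, 3.01].

### API

Orientations are given as a 3x3 rotation matrix whose columns are the frame's x, y, z axes.
In Python, from rig import * gives the robot as it stands. The module is installed in compiled form; this text tells all that it offers. Calls block until the motion is done:
- move_to(position, orientation): joint-space move of the TCP to a pose.
- move_l(position, rot=None, v=0.15, f_stop=None): straight line of the TCP; rot=None keeps the orientation; v is the mean speed in m/s. With f_stop (N) it stops when the force on the tool has changed by that much, and returns True; else False.
- movej(angles): joint-space move.
- command_gripper(opening): finger opening in m; the grip force is fixed at half the most; returns when the fingers have stopped.
- dwell(seconds).
- inverse_kinematics(position, orientation): joint angles nearest the present ones, or None.
- observe(): the state.
- get_image(name): name is "scene" or "side" or "wrist"; returns a dict with "pixels" (400x640x3 uint8, red, green, blue), "mtx" (3x3 intrinsics, pixels), "D" ([k1, k2, p1, p2, k3] as OpenCV has them; the pictures are not rectified), "R" (3x3) and "t" (3): a world point X has camera coordinates R X + t; the wrist camera has in their place "tool_from_camera" (4x4, takes a point from camera to tool coordinates, whose origin is the TCP and whose axes are the tool frame's). Camera axes: x right, y down, z forward; pixel columns grow to the right and rows downward; lengths in m; the calibration is good to about 2 mm. A picture is of the moment at which its call begins: read the wrist's pose just before it. There is no depth.
A pose or a line that the arm cannot do raises PlanningError and nothing moves.
- finish_job(): hands the job in, once; it reports no verdict.
The state is a dict: "t": time; "qpos": joint angles; "qd": joint speeds; "tau": joint torques, N m; "ee_pos": TCP position; "eef_rot": TCP orientation; "wrist_force": force on the tool from outside, world axes, zero at the start; "wrist_torque": the same for the moment, N m; "opening": finger opening in m.
Only numpy, scipy, OpenCV 4.12 (cv2) and the standard library are available. Lean on these libraries where they do the work, as an engineer would, in place of code of your own. Each camera call takes 0.05 s, during which the arm holds its last target.

### The job

Two drilled concrete cores, a longer and a shorter one, lie on the black rubber board, one on each side of the white line. Push each one sideways over its top with the fingertips so that it rolls (not slides) onto the line, and leave both at rest lying along the line, centred over it over their whole length. Do not pick up or lift the cores, keep them on the board, and leave the standing cores and everything else where they are.

Things in the scene. Friction and masses are not known exactly. Their poses are not given: they have to be found in the camera images.
- core_long: longer lying concrete core: cylinder 54 mm thick, 115 mm long, about 0.62 kg; coasts only a few mm after a slow push. Origin at its centre, 27 mm above the board while lying. x axis along the cylinder; z axis up at the start, turns over as it rolls. Starts within 5 degrees of parallel to the line, 60 to 100 mm to one side of it. Which core is nearer the robot varies
- core_short: shorter lying concrete core: cylinder 54 mm thick, 80 mm long, about 0.43 kg; coasts only a few mm after a slow push. Origin at its centre, 27 mm above the board while lying. x axis along the cylinder; z axis up at the start, turns over as it rolls. Starts within 5 degrees of parallel to the line, 60 to 100 mm to one side of it. 150 mm from the other along the line, so both roll straight
- line (a point): middle of the white painted line (6 mm wide, 340 mm long, with a short cross tick at each end), on the upper surface of the fixed black rubber-faced board (360 by 460 mm, surface 15 mm above the table). x axis along the line, y across it, z up. Fingertips grip a core well: pressed lightly on its top they travel twice as far as its axis
- core_long_end0 (a point): centre of the -x end face of the longer core, on its axis
- core_long_end1 (a point): centre of the +x end face of the longer core, on its axis
- core_short_end0 (a point): centre of the -x end face of the shorter core, on its axis
- core_short_end1 (a point): centre of the +x end face of the shorter core, on its axis
- stub_a: a 54 mm thick, 50 mm tall standing concrete core near the +y edge of the board; origin in the middle of its underside; loose, to be left alone
- stub_b: a 54 mm thick, 65 mm tall standing concrete core near the -y edge of the board; origin in the middle of its underside; loose, to be left alone
- caliper: a flat steel caliper, 220 mm long, on the table beyond the right side of the board; origin in the middle of its underside; loose, to be left alone
- mallet: a rubber mallet with a wooden handle, 240 mm long, 56 mm high, on the table left of the board; origin in the middle of its underside; loose, to be left alone
- jar: a white jar, 70 mm thick, 90 mm tall, on the table right of the board; origin in the middle of its underside; loose, to be left alone
- can: a bare metal can, 74 mm thick, 110 mm tall, on the table left of the board; origin in the middle of its underside; loose, to be left alone
There are look-alikes about, which are no part of the job. What is shaped like the core_long but turquoise is not meant.

How it is judged:
By the outcome, as a careful person would: the job done as asked, in the order asked, and still so for the second after the job is handed in, with the robot touching nothing.
It also fails if it takes over 61 s, if anything falls off the work surface, if the arm or the gripper's body presses on something with over 40 N, if the wrist force passes 120 N, or if a joint passes its speed limit or range.

## Working session

There is one attempt and no reset: what is moved stays moved. The work goes in short steps, each a Python script; the robot and the scene stay as the last script left them, time stands still between calls to the robot, and variables do not carry over. Pictures are saved under pics/ and viewed, and the job is handed in when it is done.

```bash
mkdir -p pics; ls; python3 - <<'E'
from rig import *
import cv2
s=observe();print(s['t'],s['ee_pos'],s['opening'],s['eef_rot'])
for n in ['scene','side','wrist']:
    im=get_image(n);cv2.imwrite(f'pics/{n}0.png',im['pixels'][:,:,::-1])
    print(n,im['mtx'],im['D'],im.get('R'),im.get('t'),im.get('tool_from_camera'))
E
```

```text
pics
0.0 [ 0.18834224 -0.5430918   0.3034398 ] 0.08552016943242291 [[ 3.27692442e-01 -9.44784373e-01 -3.90893054e-04]
 [-9.44783863e-01 -3.27692671e-01  9.82748946e-04]
 [-1.05657864e-03  4.72700479e-05 -9.99999441e-01]]
scene [[478.33919015   0.         314.62638328]
 [  0.         478.33919015 200.2379982 ]
 [  0.           0.           1.        ]] [-0.04596598  0.          0.          0.          0.        ] [[ 0.34497305  0.93859742 -0.00533671]
 [ 0.49519709 -0.18682942 -0.84845425]
 [-0.79735402  0.29005113 -0.52924183]] [-0.18873983 -0.18747932  1.98274336] None
side [[423.96344307   0.         317.62359125]
 [  0.         423.96344307 195.93862366]
 [  0.           0.           1.        ]] [0.03922292 0.         0.         0.         0.        ] [[-9.08755151e-01 -4.17328805e-01  8.62157511e-04]
 [-2.70793353e-01  5.88092145e-01 -7.62114551e-01]
 [ 3.17545327e-01 -6.92808991e-01 -6.47441632e-01]] [0.5056277  0.17834939 1.15601388] None
wrist [[290.639833     0.         321.59655955]
 [  0.         290.639833   198.2664021 ]
 [  0.           0.           1.        ]] [-9.75558173e-05  0.00000000e+00  0.00000000e+00  0.00000000e+00
  0.00000000e+00] None None [[ 9.99999898e-01  4.39506128e-04 -1.08061982e-04 -1.14683483e-03]
 [-3.95370974e-04  9.64505463e-01  2.64062598e-01 -6.70901737e-02]
 [ 2.20283502e-04 -2.64062528e-01  9.64505538e-01 -6.92718274e-02]
 [ 0.00000000e+00  0.00000000e+00  0.00000000e+00  1.00000000e+00]]
```

View pics/scene0.png

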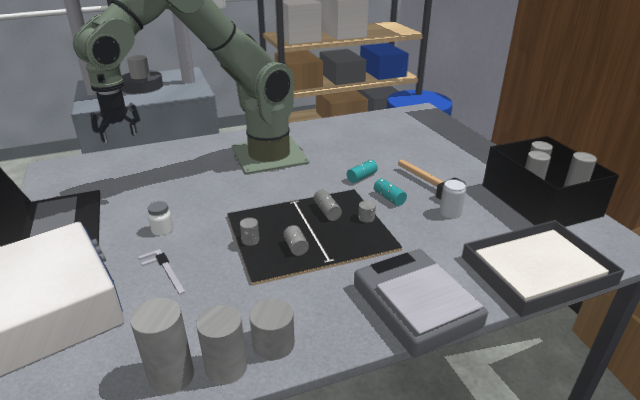

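View pics/side0.png

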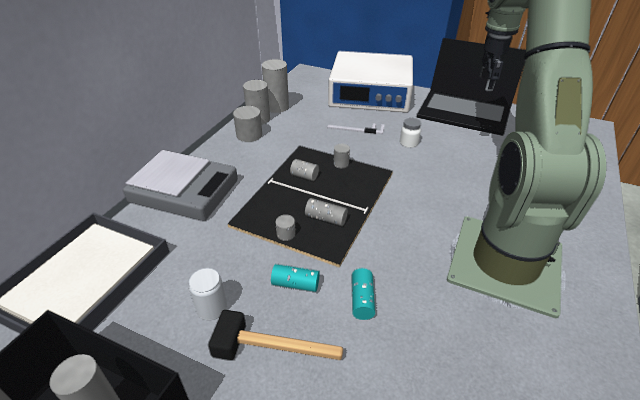

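View pics/wrist0.png

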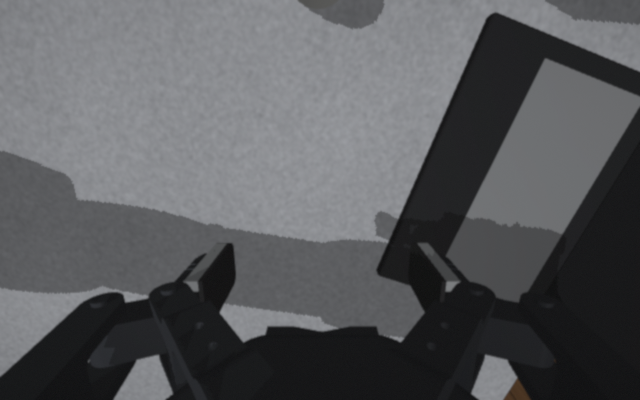

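The lying grey cores on the black board are at scene (327,205), the longer, and (296,240), the shorter. The turquoise cylinders at (363,170) and (390,191) lie off the board and are look-alikes. I'll confirm this in an enlarged crop and get rough positions.

```bash
cat > h.py <<'E'
from rig import *
import numpy as np, cv2
def cam(im, s=None):
    if im.get('R') is not None: return np.array(im['R']),np.array(im['t'])
    T=np.eye(4);T[:3,:3]=s['eef_rot'];T[:3,3]=s['ee_pos']
    W=np.linalg.inv(T@np.array(im['tool_from_camera']));return W[:3,:3],W[:3,3]
def p2w(im,uv,z,s=None):
    R,t=cam(im,s)
    u=cv2.undistortPoints(np.array(uv,float).reshape(-1,1,2),np.array(im['mtx']),np.array(im['D'])).reshape(-1,2)
    d=np.c_[u,np.ones(len(u))]@R; c=-R.T@t
    z=np.broadcast_to(z,len(u))
    return c+d*((z-c[2])/d[:,2])[:,None]
def w2p(im,X,s=None):
    R,t=cam(im,s)
    return cv2.projectPoints(np.array(X,float).reshape(-1,3),cv2.Rodrigues(R)[0],t,np.array(im['mtx']),np.array(im['D']))[0].reshape(-1,2)
E
python3 - <<'E'
from h import *
im=get_image('scene');print(p2w(im,[(294,202),(329,261)],.015),p2w(im,[(327,205),(296,240)],.042),p2w(im,[(249,230),(367,211)],.045))
im2=get_image('side');print(p2w(im2,[(270,181),(367,210)],.015),p2w(im2,[(327,211),(305,170)],.042),p2w(im2,[(286,228),(342,156)],.045))
a=cv2.resize(im['pixels'][150:290,220:420],None,fx=3.9,fy=3.9,interpolation=2);cv2.imwrite('pics/crop.png',a[:,:,::-1])
E
```

```text
[[ 0.40743898 -0.02406477  0.015     ]
 [ 0.74558924 -0.02890596  0.015     ]] [[ 0.50459588  0.05928514  0.042     ]
 [ 0.65136209 -0.09672431  0.042     ]] [[ 0.55692149 -0.2158494   0.045     ]
 [ 0.58780158  0.16482354  0.045     ]]
[[ 0.74142136 -0.02626545  0.015     ]
 [ 0.40268949 -0.02558913  0.015     ]] [[ 0.49998367  0.05678179  0.042     ]
 [ 0.64678028 -0.09677292  0.042     ]] [[ 0.57477307  0.17263669  0.045     ]
 [ 0.56454359 -0.21834557  0.045     ]]
```

View pics/crop.png

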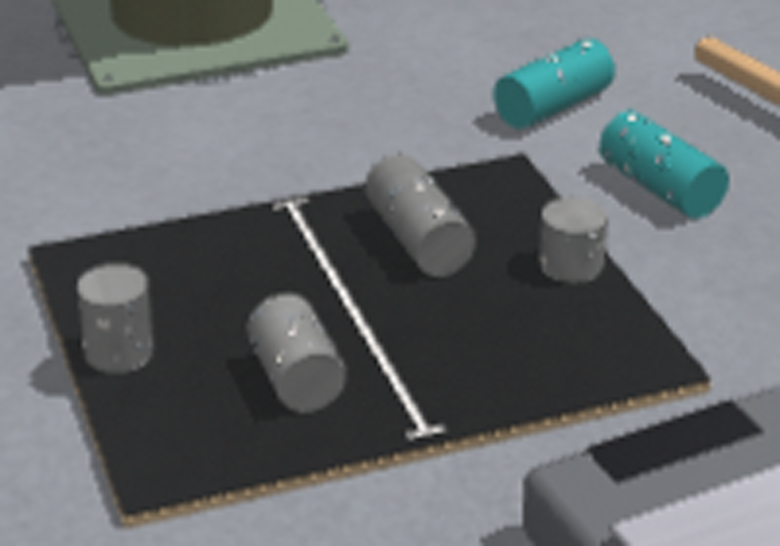

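Two grey lying cores are confirmed, the longer on the +y side near the robot and the shorter on the -y side farther away. The turquoise ones are off the board. Next is a wrist view from above for precise silhouette fits.

```bash
cat >> h.py <<'E'
from scipy.optimize import minimize
from scipy.spatial.transform import Rotation as Ro
def RZ(yaw): # tool down, jaw along world x rotated by yaw
    return np.c_[[np.cos(yaw),np.sin(yaw),0],[np.sin(yaw),-np.cos(yaw),0],[0,0,-1.]]
def sil(im,p,L,s,up=4):
    x,y,a=p; th=np.linspace(0,2*np.pi,40); r=.027
    ax=np.array([np.cos(a),np.sin(a),0]);n=np.array([-np.sin(a),np.cos(a),0])
    P=[np.array([x,y,.042])+e*L/2*ax+r*(np.cos(t)*n+np.sin(t)*np.array([0,0,1])) for e in(-1,1) for t in th]
    return cv2.convexHull(w2p(im,P,s).astype(np.float32)).reshape(-1,2)
def fit(im,p0,L,s=None,thr=70):
    g=im['pixels'].astype(np.float32).max(2)
    h0=sil(im,p0,L,s); lo=np.floor(h0.min(0)-15).astype(int);hi=np.ceil(h0.max(0)+15).astype(int)
    lo=np.maximum(lo,0)
    c=g[lo[1]:hi[1],lo[0]:hi[0]]; U=6
    big=cv2.resize(c,None,fx=U,fy=U,interpolation=cv2.INTER_LINEAR)
    m=(big>thr).astype(np.uint8)
    m=cv2.morphologyEx(m,cv2.MORPH_OPEN,np.ones((25,25)))
    # component nearest p0 centre, holes closed
    def cost(q,mm=m):
        p=[q[0]/1000,q[1]/1000,q[2]/100]
        h=((sil(im,p,L,s)-lo+.5)*U-.5)
        k=np.zeros_like(m);cv2.fillConvexPoly(k,np.round(h*16).astype(np.int32),1,shift=4)
        return (k!=mm).sum()/max(1,k.sum())
    n,lab=cv2.connectedComponents(m); 
    cc=((h0.mean(0)-lo+.5)*U).astype(int)
    l=lab[cc[1],cc[0]]
    if l==0: l=1+np.argmax([ (lab==i).sum() for i in range(1,n)])
    m=(lab==l).astype(np.uint8); m=cv2.morphologyEx(m,cv2.MORPH_CLOSE,np.ones((31,31)))
    q=np.array([p0[0]*1000,p0[1]*1000,p0[2]*100])
    for k in (10,4,2):
        r=minimize(lambda q:cost(q,m),q,method='Nelder-Mead',options=dict(initial_simplex=np.vstack([q,q+[k,0,0],q+[0,k,0],q+[0,0,k]]),maxiter=200)); q=r.x
    return np.array([q[0]/1000,q[1]/1000,q[2]/100]),r.fun
def look(name,pl,ps,s=None,tag=None):
    im=get_image(name)
    out=[]
    for p,L in((pl,.115),(ps,.08)):
        if p is None: out.append(None);continue
        q,c=fit(im,p,L,s);out.append(q);print(name,'L' if L>.1 else 'S',q[:2].round(4),'yaw deg',np.rad2deg(q[2]).round(2),'cost',round(c,3))
    if tag:
        v=im['pixels'][:,:,::-1].copy()
        for q,L in zip(out,(.115,.08)):
            if q is not None: cv2.polylines(v,[np.round(sil(im,q,L,s)).astype(int)],True,(0,0,255),1)
        cv2.imwrite(f'pics/{tag}.png',v)
    return im,out
E
python3 - <<'E'
from h import *
pl,ps=[.502,.058,0],[.649,-.097,0]
for n in('scene','side'): look(n,pl,ps,tag=n+'1')
print(inverse_kinematics([.56,-.14,.33],RZ(0)))
move_to([.56,-.14,.33],RZ(0)); s=observe();print(s['t'],s['ee_pos'],s['qpos'])
im,o=look('wrist',pl,ps,s,'wrist1')
E
```

```text
scene L [0.4929 0.0612] yaw deg 5.98 cost 2.247
scene S [ 0.6476 -0.0968] yaw deg -1.02 cost 0.027
side L [0.5054 0.0586] yaw deg 2.35 cost 0.065
side S [ 0.6526 -0.1007] yaw deg -1.12 cost 0.046
[ 0.34437669  0.69305395 -0.31217037  1.4290035   0.22751759  1.05503898
 -0.01266775]
2.3333 [ 0.55973934 -0.14110541  0.32993544] [ 0.34574197  0.69310821 -0.31139108  1.42900349  0.22757143  1.05501369
 -0.01270576]
wrist L [0.5022 0.0671] yaw deg 0.04 cost 0.04
wrist S [ 0.6528 -0.0965] yaw deg -0.6 cost 0.05
```

View pics/wrist1.png

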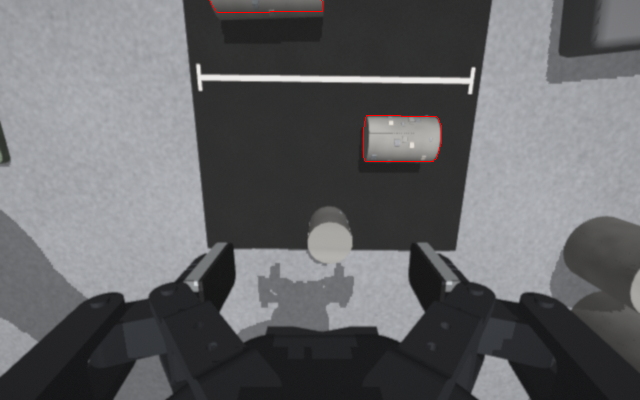

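View pics/side1.png

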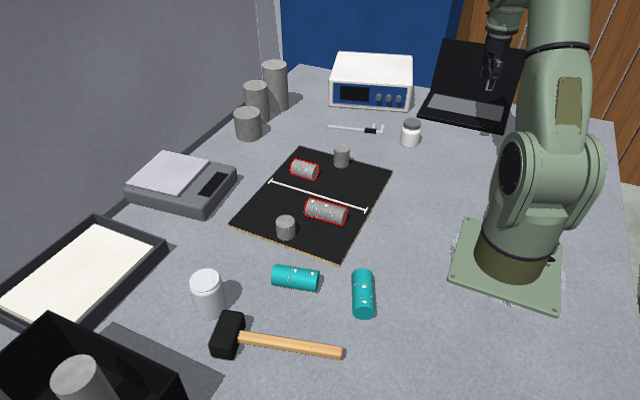

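The short-core fit is good, at wrist (400,138). The long core is cut off at the top of the wrist view. I'll shift +y, set the finger gap, and measure the line as well.

```bash
cat >> h.py <<'E'
def line(im,s=None,y0=-.026,x0=.402,x1=.745,band=.012):
    """white line centre pts by column search in world-sampled strip"""
    xs=np.arange(x0+.012,x1-.012,.003); ys=np.arange(y0-band,y0+band,.0005)
    X=np.array([[x,y,.015] for x in xs for y in ys]);uv=w2p(im,X,s).astype(np.float32)
    g=cv2.remap(im['pixels'].astype(np.float32).min(2),uv[:,0].reshape(len(xs),-1),uv[:,1].reshape(len(xs),-1),1)
    w=np.clip(g-100,0,None);ok=(w.sum(1)>0)&(w[:,0]==0)&(w[:,-1]==0)
    c=(w*ys).sum(1)[ok]/w.sum(1)[ok];wd=(w>0).sum(1)[ok]*.0005
    k=(wd>.003)&(wd<.010);x=xs[ok][k];c=c[k]
    A=np.polyfit(x,c,1);r=np.abs(c-np.polyval(A,x))<.0015;A=np.polyfit(x[r],c[r],1)
    print('line n',r.sum(),'y@.5',np.polyval(A,.5).round(4),'y@.65',np.polyval(A,.65).round(4),'yaw',np.rad2deg(np.arctan(A[0])).round(2));return A
E
python3 - <<'E'
from h import *
pl,ps=[.502,.060,0],[.652,-.097,0]
s=observe();im=get_image('wrist');line(im,s)
for n in('scene','side'): line(get_image(n))
command_gripper(.045);print(observe()['t'])
move_l([.53,-.035,.30],RZ(0),v=.2); s=observe();print(s['t'],s['ee_pos'],s['opening'])
im,o=look('wrist',pl,ps,s,'wrist2'); line(im,s)
E
```

```text
line n 107 y@.5 -0.0247 y@.65 -0.0267 yaw -0.76
line n 82 y@.5 -0.0254 y@.65 -0.0274 yaw -0.77Traceback (most recent call last):
  File "<stdin>", line 4, in <module>
  File "h.py", line 68, in line
    A=np.polyfit(x,c,1);r=np.abs(c-np.polyval(A,x))<.0015;A=np.polyfit(x[r],c[r],1)
    raise TypeError("expected non-empty vector for x")
TypeError: expected non-empty vector for x
```

```bash
python3 - <<'E'
from h import *
pl,ps=[.502,.060,0],[.652,-.097,0]
command_gripper(.045);print(observe()['t'])
move_l([.53,-.035,.30],RZ(0),v=.2); s=observe();print(s['t'],s['ee_pos'],s['opening'])
im,o=look('wrist',pl,None,s,'wrist2'); line(im,s)
E
```

```text
3.0083
3.725 [ 0.53037294 -0.03612274  0.3002467 ] 0.04476518381621535
wrist L [0.5034 0.062 ] yaw deg 1.54 cost 0.015
line n 107 y@.5 -0.0245 y@.65 -0.0265 yaw -0.75
```

View pics/wrist2.png

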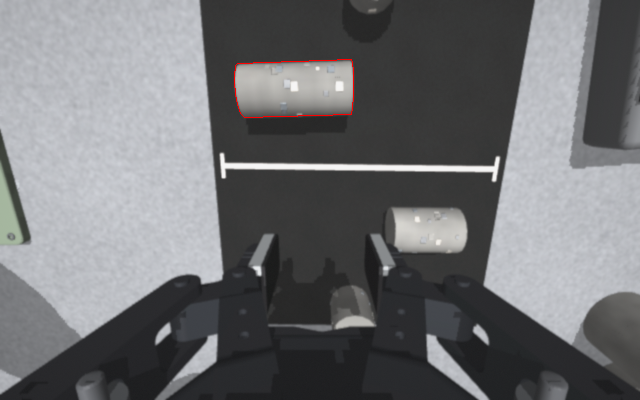

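Long core: (0.503, 0.062), yaw 1.5°, height consistent and fit cost low. Line: y≈-0.0245 at x=0.5, yaw -0.75°. The long core needs to roll about 86 mm. I'll make the first trial stroke with both fingertips, jaws along the core axis.

```bash
cat >> h.py <<'E'
def mv(p,yaw,v=.15,f=None): return move_l(np.array(p)+OFF,RZ(yaw),v=v,f_stop=f)
OFF=np.array([0,0.001,0])
def st():
    s=observe();return s['t'],np.array(s['ee_pos']).round(4),np.array(s['wrist_force']).round(1)
E
python3 - <<'E'
from h import *
x,y,a=.5034,.062,np.deg2rad(1.54)
n=np.array([-np.sin(a),np.cos(a),0])
c=np.array([x,y,0])
b=c+n*.008
mv(b+[0,0,.16],a,.3);print(st())
print(mv(b+[0,0,.120],a,.03,3));t,e,f=st();print(t,e,f)
z=e[2]
tgt=b-n*.032;tgt[2]=z-.0005
mv(tgt,a-np.deg2rad(.9),.05);print(st())
s=observe();look('wrist',[x,y-.014,a],None,s,'w3')
look('scene',None,[.6476,-.0968,-.018])
look('side',[x,y-.016,a],None,tag='s3')
E
```

```text
(4.5167, array([0.5039, 0.0697, 0.1608]), array([ 0.6, -0.4,  1.1]))
True
5.3 [0.5033 0.0713 0.1387] [-3.1  1.3 15. ]
(6.0917, array([0.5041, 0.039 , 0.139 ]), array([-5.6, -0.8, 32.1]))
wrist L [0.5039 0.0461] yaw deg 1.62 cost 0.068
scene S [ 0.6483 -0.0971] yaw deg -1.08 cost 0.023
side L [0.5054 0.0411] yaw deg 1.44 cost 0.079
```

View pics/w3.png

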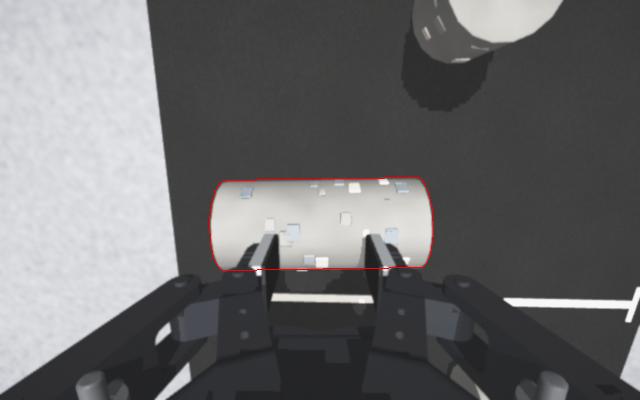

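View pics/s3.png

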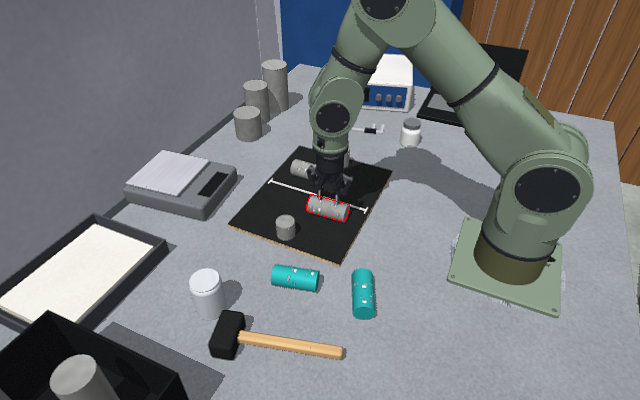

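The stroke rolled the core 16 mm, exactly half the tip travel. The press reached 32 N, so I'll go lighter and continue.

```bash
cat >> h.py <<'E'
def stroke(p,d,dyaw,zc,lift=.012,h=None,v=.06,last=False):
    """p: x,y,yaw of core; d signed axis travel along n; dyaw core yaw change."""
    x,y,a=p; n=np.array([-np.sin(a),np.cos(a),0]);c=np.array([x,y,0])
    sd=np.sign(d); b=c-n*d/2     # tip from -d/2 behind axis to d/2 ahead of the moved axis
    mv(b+[0,0,zc+lift],a,.25)
    mv(b+[0,0,zc-.006],a,.03,2); e=observe();z=e['ee_pos'][2];f0=np.array(e['wrist_force']).round(1)
    t=b+2*d*n; t[2]=z
    mv(t,a+2*dyaw,v); s=st();
    print('contact z',round(z,4),f0,'end',s)
    t[2]=z+lift; mv(t,a+2*dyaw,.1)
    return np.array([*(c+d*n)[:2],a+dyaw])
E
python3 - <<'E'
from h import *
s=st();e=s[1]
p=np.array([.504,.0461,np.deg2rad(1.2)])
mv([e[0],e[1],e[2]+.012],np.deg2rad(.64),.1)
s=observe();im,o=look('wrist',p,None,s)
p=o[0]; 
q=stroke(p,-.0175,np.deg2rad(-.6),.139)
s=observe();im,o=look('wrist',q,None,s,'w4');print(q,st())
E
```

```text
wrist L [0.5039 0.0461] yaw deg 1.61 cost 0.069
contact z 0.1387 [-0.7  0.2 10.5] end (8.0, array([0.5047, 0.0205, 0.1391]), array([-4.5, -0.4, 21.5]))
wrist L [0.5044 0.0286] yaw deg 1.62 cost 0.064
[0.50437818 0.0285764  0.01766955] (8.3167, array([0.5046, 0.0207, 0.1504]), array([0.5, 0.2, 0.7]))
```

View pics/w4.png

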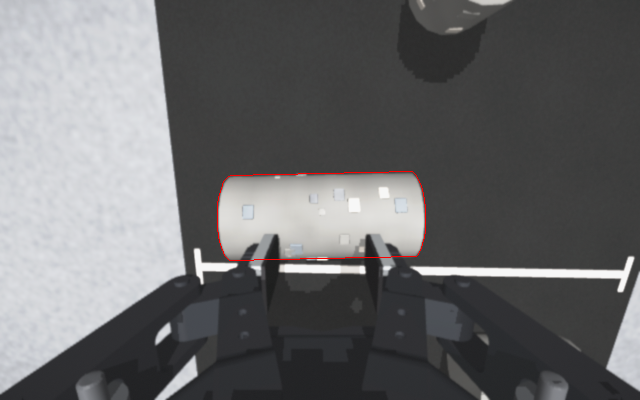

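Translation is exact, but the yaw (1.6°) did not turn because the ground scrub wins over narrowly spaced tips. I'll widen the fingers to their full opening, which still fits within the 115 mm length, and turn the tool with the core.

```bash
sed -i 's/2\*dyaw/dyaw/g' h.py; python3 - <<'E'
from h import *
p=np.array([.5044,.0286,np.deg2rad(1.62)])
command_gripper(.085);print(st())
q=stroke(p,-.0175,np.deg2rad(-2.4),.134)
r=np.array(observe()['eef_rot']);print('tool yaw',np.rad2deg(np.arctan2(r[1,0],r[0,0])))
s=observe();im,o=look('wrist',q,None,s,'w5');print(q,st())
E
```

```text
(8.7917, array([0.5046, 0.0208, 0.1506]), array([0.8, 0.6, 0.5]))
contact z 0.128 [-0.8  1.  10.2] end (10.3667, array([0.505 , 0.0032, 0.1283]), array([-3.2, -0.8, 17.5]))
tool yaw -0.7883515961667168
wrist L [0.5051 0.0111] yaw deg -0.55 cost 0.103
[ 0.50489473  0.01110699 -0.01361357] (10.6833, array([0.5052, 0.0033, 0.1398]), array([ 0.3,  0.2, -0.2]))
```

View pics/w5.png

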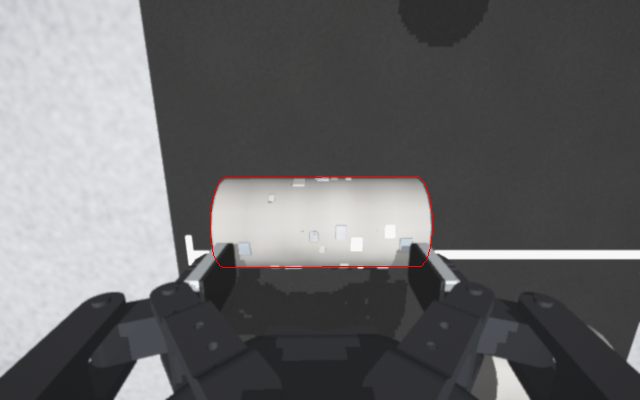

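The yaw followed the tool and is now -0.55°, and travel is still exact. One more stroke, then a clear view before the last one.

```bash
python3 - <<'E'
from h import *
p=np.array([.5051,.0111,np.deg2rad(-.6)])
q=stroke(p,-.0178,np.deg2rad(-.15),.129)
e=st()[1]
mv([.54,-.13,.25],0,.3)
s=observe();im,o=look('wrist',q,[.652,-.097,-.01],s,'w6');A=line(im,s,x0=.58,x1=.745);A=line(im,s);print(q,st())
E
```

```text
contact z 0.1278 [-2.1  1.4 12.1] end (12.1417, array([ 0.5048, -0.0149,  0.1282]), array([-4.5,  0.2, 23.6]))
wrist L [ 0.5049 -0.0068] yaw deg -0.53 cost 0.074
wrist S [ 0.6525 -0.0967] yaw deg -0.86 cost 0.018
line n 48 y@.5 -0.0247 y@.65 -0.0267 yaw -0.77
line n 62 y@.5 -0.0247 y@.65 -0.0267 yaw -0.77
[ 0.5049136  -0.00669902 -0.01308997] (13.15, array([ 0.5396, -0.1281,  0.249 ]), array([-0.4,  0.3, -0.5]))
```

View pics/w6.png

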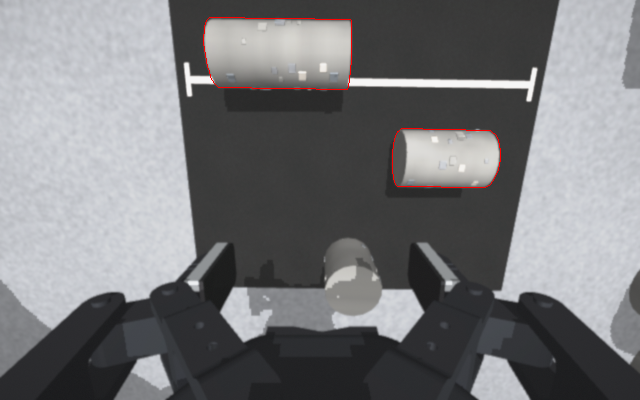

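Remaining: long 18.0 mm, short +70 mm in four strokes. I'll finish the long core, then start the short one.

```bash
python3 - <<'E'
from h import *
p=np.array([.5049,-.0068,np.deg2rad(-.53)])
mv([.505,.01,.2],0,.3)
q=stroke(p,-.0180,np.deg2rad(-.3),.129)
r=np.array(observe()['eef_rot']);print('tool yaw',np.rad2deg(np.arctan2(r[1,0],r[0,0])))
s=observe();im,o=look('wrist',q,None,s,'w7')
command_gripper(.055)
mv([.62,-.13,.19],0,.3)
p=np.array([.6525,-.0967,np.deg2rad(-.86)])
OFF[:]=[0,0,0]
q=stroke(p,.0175,0,.1375)
s=observe();im,o=look('wrist',None,q,s,'w8');print(q,st())
E
```

```text
contact z 0.1277 [-1.7  2.7 15.7] end (15.4333, array([ 0.5049, -0.0329,  0.1283]), array([-2.9, -0.2, 20.3]))
tool yaw -0.834796758631023
wrist L [ 0.5047 -0.0248] yaw deg -0.82 cost 0.109
contact z 0.1375 [-1.6  0.3  6.9] end (18.45, array([ 0.6528, -0.0711,  0.1375]), array([-1.9,  0.5,  2.5]))
wrist S [ 0.6522 -0.079 ] yaw deg -0.55 cost 0.188
[ 0.65276266 -0.07920197 -0.01500983] (18.7667, array([ 0.6529, -0.0708,  0.1495]), array([-0.5, -0.5, -0.4]))
```

View pics/w8.png

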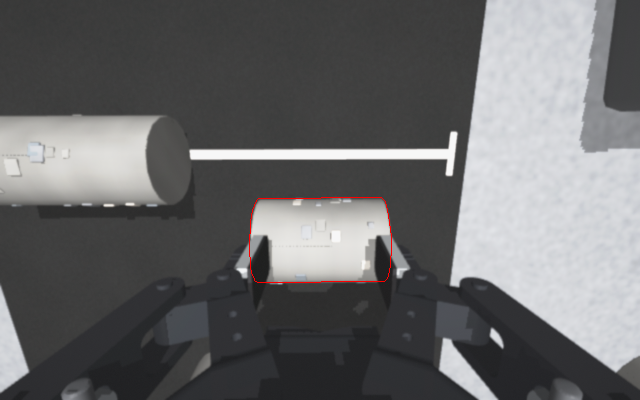

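The short core rolled 17.5 mm as planned. I'll run two more strokes with a slightly firmer press, then a clear view.

```bash
sed -i 's/t\[2\]=z$/t[2]=z-PR/; s/^OFF=/PR=.0002;OFF=/' h.py; python3 - <<'E'
from h import *
OFF[:]=[0,0,0]
q=np.array([.6525,-.0791,np.deg2rad(-.8)])
for k in range(2):
    q=stroke(q,.0175,0,.1375)
    s=observe();im,o=look('wrist',None,q,s)
mv([.58,-.15,.25],0,.3)
s=observe();im,o=look('wrist',[.505,-.0248,-.0134],q,s,'w9');A=line(im,s,x0=.69,x1=.74);print(q,st())
E
```

```text
contact z 0.1375 [-1.7 -0.7  8.3] end (20.2, array([ 0.6528, -0.0529,  0.1373]), array([-1.7,  0. ,  6.7]))
wrist S [ 0.6524 -0.0618] yaw deg -0.55 cost 0.187
contact z 0.1376 [-1.8 -0.4  7.5] end (21.9583, array([ 0.6531, -0.0357,  0.1372]), array([-2.3,  0.2,  5. ]))
wrist S [ 0.6526 -0.0427] yaw deg -0.81 cost 0.248
wrist L [ 0.5043 -0.025 ] yaw deg -0.54 cost 0.073
wrist S [ 0.6529 -0.045 ] yaw deg -0.0 cost 0.075
line n 4 y@.5 -0.0249 y@.65 -0.0268 yaw -0.72
[ 0.65298868 -0.04410341 -0.01396263] (23.05, array([ 0.5801, -0.1492,  0.2494]), array([ 0.2,  0.7, -1.2]))
```

View pics/w9.png

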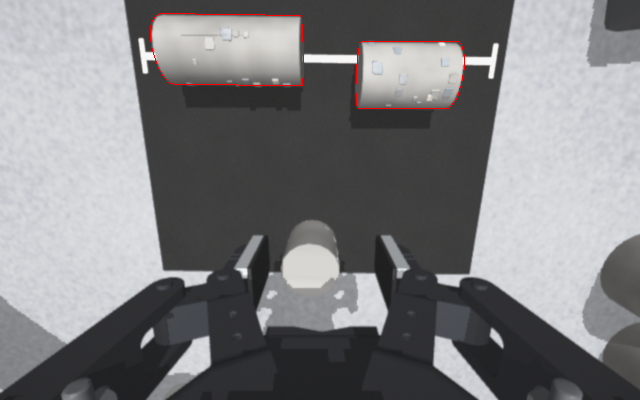

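```bash
python3 - <<'E'
s=open('h.py').read()
s=s.replace("return (k!=mm).sum()/max(1,k.sum())","return ((k!=mm)&ig).sum()/max(1,k.sum())")
s=s.replace("    def cost(q,mm=m):","""    B=np.array([[x,-.0247-.0133*(x-.5)+e,.015] for x,e in((.39,-.006),(.76,-.006),(.76,.006),(.39,.006))])
    ig=np.ones(m.shape,np.uint8);cv2.fillConvexPoly(ig,np.round((w2p(im,B,s)-lo+.5)*U).astype(np.int32),0)
    h1=((h0-h0.mean(0))*.85+h0.mean(0)-lo+.5)*U;cv2.fillConvexPoly(ig,np.round(h1).astype(np.int32),1);ig=ig>0
    def cost(q,mm=m):""")
open('h.py','w').write(s)
E
python3 - <<'E'
from h import *
OFF[:]=[0,0,0]
L,S=[.5048,-.025,-.0134],[.6529,-.045,-.0134]
s=observe();look('wrist',L,S,s)
mv([.58,-.093,.22],0,.2)
s=observe();im,o=look('wrist',L,S,s,'w10');line(im,s)
for n in('scene','side'): im,o=look(n,L,S,tag=n+'2')
print(st())
E
```

```text
wrist L [ 0.5044 -0.025 ] yaw deg -0.51 cost 0.037
wrist S [ 0.6529 -0.0452] yaw deg -0.69 cost 0.023
wrist L [ 0.5043 -0.0249] yaw deg -0.34 cost 0.053
wrist S [ 0.653  -0.0447] yaw deg -1.3 cost 0.031
line n 25 y@.5 -0.0246 y@.65 -0.0266 yaw -0.75
scene L [ 0.5243 -0.0262] yaw deg -2.38 cost 1.606
scene S [ 0.647  -0.0449] yaw deg -0.91 cost 0.484
side L [ 0.5063 -0.0287] yaw deg -1.01 cost 0.048
side S [ 0.6533 -0.0496] yaw deg -0.95 cost 0.044
(23.725, array([ 0.5801, -0.0937,  0.2201]), array([-0.4, -0. ,  0.5]))
```

View pics/w10.png

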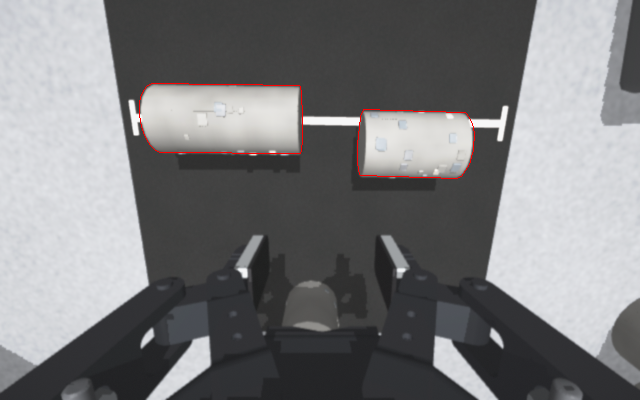

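Short core at y≈-0.0450, so it needs 18.3 mm more.

```bash
python3 - <<'E'
from h import *
OFF[:]=[0,0,0]
mv([.653,-.06,.19],0,.3)
q=stroke(np.array([.653,-.045,np.deg2rad(-.8)]),.0186,0,.1375)
mv([.62,-.093,.22],0,.25)
L,S=[.5048,-.025,-.0134],[.6529,-.0267,-.0134]
s=observe();im,o=look('wrist',None,S,s,'w11');line(im,s)
mv([.54,-.093,.22],0,.25);dwell(.2)
s=observe();im,o=look('wrist',L,S,s,'w12');line(im,s)
mv([.54,-.15,.25],0,.25);dwell(.2)
s=observe();im,o=look('wrist',L,S,s,'w13');line(im,s)
print(st())
E
```

```text
contact z 0.1374 [-3.7  1.  10.6] end (25.7167, array([ 0.6535, -0.0176,  0.1373]), array([-1.2, -0.8,  4.9]))
wrist S [ 0.6526 -0.0262] yaw deg -0.6 cost 0.033
line n 25 y@.5 -0.0247 y@.65 -0.0267 yaw -0.75
wrist L [ 0.5046 -0.0249] yaw deg -0.56 cost 0.037
wrist S [ 0.6529 -0.0267] yaw deg -1.22 cost 0.034
line n 20 y@.5 -0.0246 y@.65 -0.0266 yaw -0.76
wrist L [ 0.5048 -0.0248] yaw deg -0.6 cost 0.029
wrist S [ 0.6529 -0.0268] yaw deg -1.12 cost 0.029
line n 23 y@.5 -0.0247 y@.65 -0.0267 yaw -0.76
(28.0, array([ 0.5401, -0.1492,  0.2497]), array([ 0.5,  0.4, -0. ]))
```

View pics/w12.png

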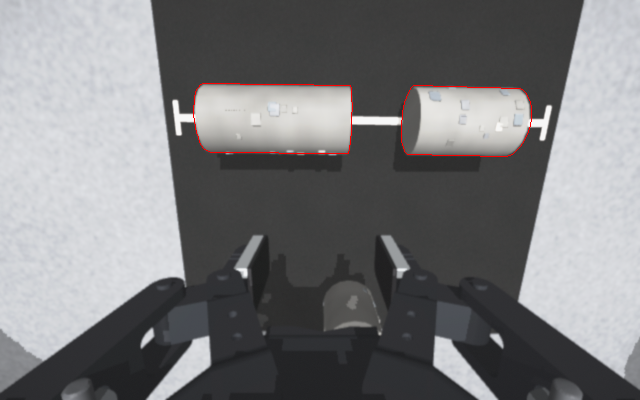

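View pics/w11.png

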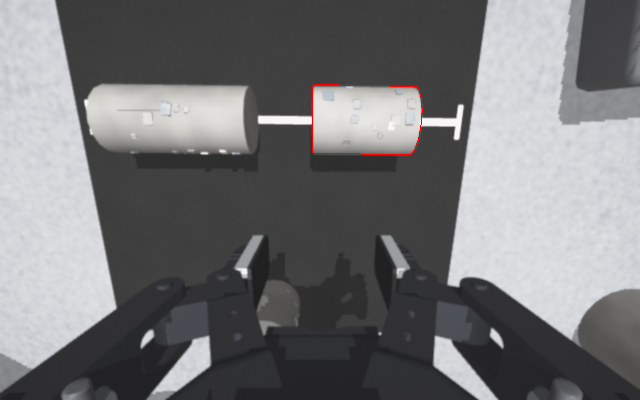

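Both are centred within about 0.5 mm, and the line enters the end faces mid-height (row 121 against core rows 86–156). I'll make a last check of the whole scene and then hand in.

```bash
python3 - <<'E'
from h import *
OFF[:]=[0,0,0]
mv([.5,-.2,.33],0,.3)
im=get_image('side');a=cv2.resize(im['pixels'][110:350,180:460],None,fx=2.4,fy=2.4,interpolation=2);cv2.imwrite('pics/f.png',a[:,:,::-1]);look('side',[.5048,-.025,-.0134],[.6529,-.0267,-.0134])
print(p2w(im,[(286,228),(342,156)],.045),st())
E
```

```text
side L [ 0.5057 -0.0286] yaw deg -0.86 cost 0.041
side S [ 0.653  -0.0298] yaw deg 0.4 cost 0.033
[[ 0.57477307  0.17263669  0.045     ]
 [ 0.56454359 -0.21834557  0.045     ]] (28.5917, array([ 0.5001, -0.1993,  0.3294]), array([0.3, 0.4, 0.2]))
```

View pics/f.png

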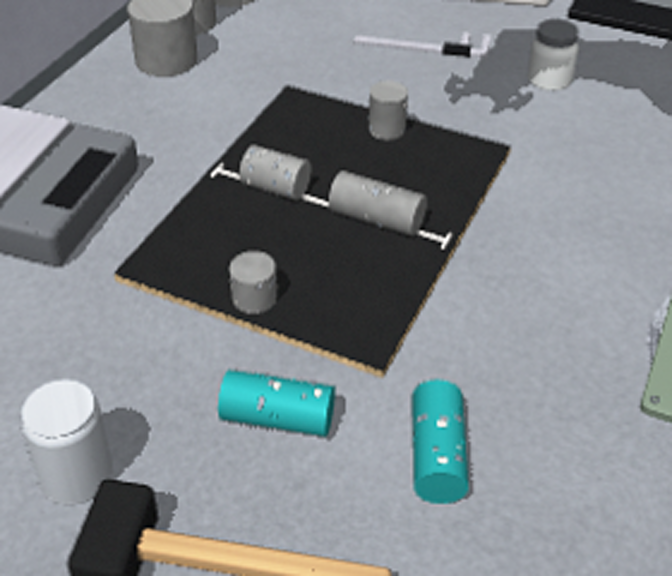

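Everything else is undisturbed. The side camera puts both cores about 3 mm off the wrist's result, as it did at the start, so I'll check whether it shifts the line by the same amount.

```bash
python3 - <<'E'
from h import *
s=observe();imw=get_image('wrist')
for n in('side','scene'):
    im=get_image(n);g=im['pixels'].astype(np.float32).min(2)
    for x in (.425,.43,.435,.58,.585,.59,.595,.71,.715,.72):
        ys=np.arange(-.045,-.008,.0005);uv=w2p(im,[[x,y,.015] for y in ys]).astype(np.float32)
        v=cv2.remap(g,uv[:,0].reshape(1,-1),uv[:,1].reshape(1,-1),1)[0];w=np.clip(v-70,0,None)
        print(n,x,v.max().round(),((w*ys).sum()/max(w.sum(),1e-9)).round(4),end=' | ')
    print()
    for thr in (55,70,85,100,115):
        for p,L in (([.505,-.0265,-.0134],.115),([.653,-.0285,-.0134],.08)):
            q,c=fit(im,p,L,None,thr);print(thr,L,q.round(4),round(c,3))
for thr in (55,70,90,110):
    print('wrist',thr,[fit(imw,p,L,s,thr)[0].round(4) for p,L in (([.505,-.0265,-.0134],.115),([.653,-.0285,-.0134],.08))])
E
```

```text
side 0.425 237.0 -0.0247 | side 0.43 210.0 -0.0251 | side 0.435 223.0 -0.0244 | side 0.58 230.0 -0.0276 | side 0.585 220.0 -0.0274 | side 0.59 229.0 -0.0269 | side 0.595 223.0 -0.0278 | side 0.71 194.0 -0.033 | side 0.715 211.0 -0.0303 | side 0.72 218.0 -0.0287 | 
55 0.115 [ 0.5045 -0.0282 -0.0105] 0.021
55 0.08 [ 0.6527 -0.0295  0.0063] 0.028
70 0.115 [ 0.5057 -0.0287 -0.0028] 0.045
70 0.08 [ 0.6531 -0.0298  0.0211] 0.032
85 0.115 [ 0.5104 -0.0289 -0.0187] 0.103
85 0.08 [ 0.6647 -0.0294  0.0459] 0.16
100 0.115 [ 0.5106 -0.0272  0.0123] 0.161
100 0.08 [ 0.6656 -0.0294  0.1796] 0.197
115 0.115 [ 0.5139 -0.0268  0.0125] 0.234
115 0.08 [ 0.667  -0.0281  0.0803] 0.248
scene 0.425 144.0 -0.0189 | scene 0.43 147.0 -0.0189 | scene 0.435 148.0 -0.0192 | scene 0.58 158.0 -0.0206 | scene 0.585 157.0 -0.0206 | scene 0.59 158.0 -0.0206 | scene 0.595 162.0 -0.0205 | scene 0.71 218.0 -0.0281 | scene 0.715 220.0 -0.0282 | scene 0.72 221.0 -0.0282 | 
55 0.115 [ 0.5962 -0.0263  0.1851] 2.475
55 0.08 [ 0.6497 -0.0271 -0.0074] 0.601
70 0.115 [ 0.5983 -0.0244  0.3018] 2.448
70 0.08 [ 0.648  -0.0267 -0.0127] 0.528
85 0.115 [ 0.5916 -0.0262  0.1617] 2.404
85 0.08 [ 0.6451 -0.027   0.0093] 0.496
100 0.115 [ 0.3923 -0.0264  0.7714] 1.447
100 0.08 [ 0.596  -0.0198 -0.019 ] 0.413
115 0.115 [ 0.3852 -0.0239  0.8552] 1.362
115 0.08 [ 0.5948 -0.0198 -0.0653] 0.488
wrist 55 [array([ 0.5047, -0.0253, -0.0138]), array([ 0.6532, -0.0268, -0.0097])]
wrist 70 [array([ 0.5046, -0.0228, -0.0424]), array([ 0.6537, -0.0253, -0.0089])]
wrist 90 [array([ 0.5047, -0.0162, -0.0395]), array([ 0.6567, -0.02  , -0.0258])]
wrist 110 [array([ 0.505 , -0.0113, -0.0537]), array([ 0.6671, -0.0157, -0.0293])]
```

```bash
python3 - <<'E'
from h import *
OFF[:]=[0,0,0]
for y,z in ((-.093,.2),(-.06,.22)):
    mv([.57,y,z],0,.25);dwell(.3)
    s=observe();im=get_image('wrist');line(im,s,x0=.41,x1=.74)
    cv2.imwrite(f'pics/n{y}.png',im['pixels'][:,:,::-1])
    for thr in (50,60,70,85):
        print(y,thr,[(q.round(4),round(c,3)) for q,c in [fit(im,p,L,s,thr) for p,L in (([.505,-.0255,-.0134],.115),([.653,-.0275,-.0134],.08))]])
print(st())
E
```

```text
line n 18 y@.5 -0.0247 y@.65 -0.0265 yaw -0.68
-0.093 50 [(array([ 0.4962, -0.0141, -0.0006]), np.float64(0.493)), (array([ 6.609e-01, -1.670e-02, -2.000e-04]), np.float64(0.564))]
-0.093 60 [(array([ 0.4962, -0.014 , -0.0007]), np.float64(0.477)), (array([ 6.608e-01, -1.670e-02, -4.000e-04]), np.float64(0.543))]
-0.093 70 [(array([ 0.5047, -0.0248, -0.0068]), np.float64(0.056)), (array([ 0.6528, -0.0264, -0.0165]), np.float64(0.027))]
-0.093 85 [(array([ 0.5043, -0.0252, -0.0115]), np.float64(0.033)), (array([ 0.653 , -0.0267, -0.0112]), np.float64(0.012))]
line n 19 y@.5 -0.0246 y@.65 -0.0265 yaw -0.75
-0.06 50 [(array([ 4.955e-01, -1.240e-02, -1.000e-04]), np.float64(0.631)), (array([ 0.6619, -0.014 , -0.0013]), np.float64(0.744))]
-0.06 60 [(array([ 0.4953, -0.0126, -0.0005]), np.float64(0.598)), (array([ 0.6619, -0.014 , -0.0013]), np.float64(0.707))]
-0.06 70 [(array([ 5.044e-01, -2.460e-02, -1.000e-04]), np.float64(0.065)), (array([ 0.6529, -0.0261, -0.0159]), np.float64(0.039))]
-0.06 85 [(array([ 0.5045, -0.0251, -0.0125]), np.float64(0.034)), (array([ 0.653 , -0.0266, -0.0134]), np.float64(0.018))]
(30.6333, array([ 0.5699, -0.0604,  0.2197]), array([-0.3, -0.3,  0.6]))
```

```bash
python3 -c "
import cv2;a=cv2.imread('pics/n-0.093.png')[60:200,60:580];cv2.imwrite('pics/z.png',cv2.resize(a,None,fx=1.5,fy=3,interpolation=2))"
```

```text
(no output)
```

View pics/z.png

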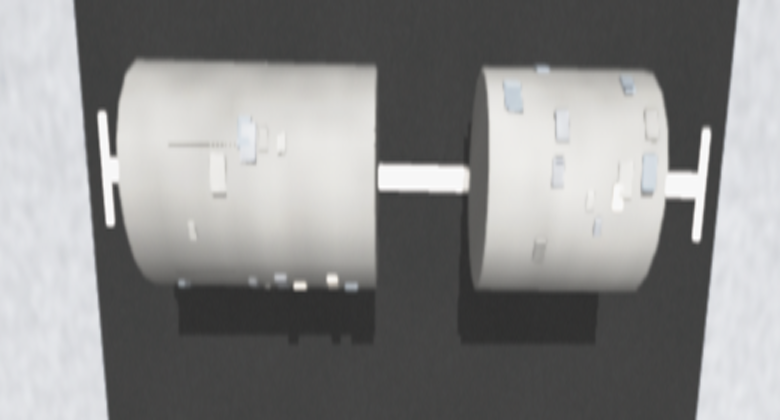

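The best-contrast overhead fits have both axes within 0.5 mm and about 0.1° of the line. Handing in.

```bash
python3 - <<'E'
from h import *
OFF[:]=[0,0,0]
mv([.57,-.06,.28],0,.2);print(st());finish_job()
E
```

```text
(31.0833, array([ 0.57  , -0.0602,  0.2802]), array([-0.8,  0.3, -0.2]))
the job is handed in; nothing more can be done
```

Both cores were rolled onto the line with light fingertip strokes over their tops and left lying along it. I handed the job in at about 31 s with the gripper clear. The long core took five strokes, during which I also turned it about 2.2° to line up. The short one took four.

**Final overhead check (wrist camera):**

| Core | Core axis y | Line y | Core yaw | Line yaw |
|---|---|---|---|---|
| Long | -25.2 mm | -24.7 mm | -0.7° | -0.75° |
| Short | -26.7 mm | -26.6 mm | -0.7° | -0.75° |

- **Disagreement:** the oblique side camera put the cores about 1–2 mm off the line towards -y. That is within its calibration error, and it showed a similar shift from the wrist camera at the start. I trusted the overhead view.
- **Failed checks:** fits from the scene camera were useless once the arm blocked its view. Wrist-camera fits at other brightness thresholds were also poor and I discarded them.
- **Forces and other objects:** the highest wrist force I read was about 32 N vertically, on the first stroke. By eye, the standing cores and the other objects I could see in the last side view had not moved.

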